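# Open the board-test fixture and hold its gate up

### The job

Open the clamshell board tester for me: turn the latch at its front until the tongue is right off the gate, then raise the hinged gate and hold it at 60 degrees up from its shut position so that I can reach in for the board. The gate falls if let go, so never let it drop and never swing it beyond 75 degrees; finish while you are still holding it, steady. Leave the board lying in its nest, and leave the things on the bench beside the tester where they are.

Things in the scene. Friction and masses are not known exactly. Their poses are not given: they have to be found in the camera images.
- fixture: clamshell circuit-board test fixture, fixed to the bench: a grey box with black deck, 290 (x) x 300 (y) x 75 mm high. Origin: centre of its underside on the bench; x points to the rear (hinge) side away from the robot, y to its left, z up. It stands yawed on the bench.
- gate (a joint): hinged pressure gate, a flat frame with clear window, 230 mm from hinge to front edge, 260 wide, 12 thick, top 106 above the bench. Value in rad: 0 shut (level), grows as the front edge rises; stop at 1.75. No spring, hardly any friction: it falls shut by its weight, about 0.8 kg (some 5 N up at the bar lifts it from shut; 2.5 N, mostly rearward, holds it at 60 degrees).
- gate_hinge (a point): middle of the gate's hinge line: 125 mm behind the fixture's origin, 100 mm above the bench; the hinge line runs along the fixture's y. The point's x axis turns with the gate.
- gate_bar (a point): middle of the gate's lifting bar: a round dark steel bar 12 mm in diameter along the fixture's y, on two posts 110 mm apart, its centre line 40 mm above the top of the gate, with 34 mm clear below it. Shut, it is 185 mm in front of the hinge line and 46 mm above it, 146 mm above the bench; it moves with the gate in a circle about the hinge line. Seen with the gate shut there is free space 45 mm in front of it (to the opened latch) and more behind.
- latch (a joint): angle of the turn latch, rad: 0 = tongue pointing to the rear, over the gate's front edge (locks the gate physically); grows counter-clockwise seen from above; the tongue is wholly off the gate from 1.2 on; stop at 1.62. It starts locked, between 0 and 0.35. It stays where it is left; light friction, 0.06 N m.
- latch_grip (a point): point on the latch's vertical turning axis, 125 mm in front of the fixture's origin, 134.5 mm above the bench, where the black wing grip is to be held. The wing is 44 mm long, 10 mm thick, 36 mm high, its top 148.5 mm and its foot 112.5 mm above the bench; its length runs along the tongue, which is the point's x axis (the fixture's x turned by the latch angle). The steel tongue below it reaches 34 mm from the axis and is 16 mm wide; the hub below is 24 mm in diameter.
- board: blue circuit board 80 x 100 x 3 mm, loose in its nest of four white corner blocks under the gate's window. Origin: centre of its underside, 79 mm above the bench. Stays in its nest.
- gearmotor: bystander: yellow gear motor lying on its black wheel, wheel 65 mm in diameter, 48 mm high in all. Origin: wheel centre at the bench.
- driver_module: bystander: red 55 x 55 mm module with a black heat sink, 29 mm high. Origin: centre of its underside.
- screwdriver: bystander: screwdriver lying beside the fixture, about 200 mm long, along its x. Origin: on the bench.

How it is judged:
By the outcome, as a careful person would: the job done as asked, in the order asked, and still so for the second after the job is handed in, while the arm keeps its last pose, push and grip.
It also fails if it takes over 45 s, if anything falls off the work surface, if the arm or the gripper's body presses on something with over 40 N, if the wrist force passes 120 N, or if a joint passes its speed limit or range.

### The arm

A 6-joint arm with a two-finger parallel gripper is mounted at the origin on the work surface. World frame = base frame: x ahead of the robot, y to its left, z up, the work surface at z = 0. Lengths are in m, angles in rad, forces in N, time in s.
With the tool pointing down it reaches from about 0.35 to 0.8 m from the base axis. Payload 7.3 kg.
Tool frame: the origin (TCP) lies between the finger pads; the fingertips stand 25 mm ahead of it and the grasp point (between the pads) lies 6 mm ahead of it (r.tip_extent is the distance from the TCP to the fingertips, in m); z points along the fingers, y is the direction in which the jaws open and shut (so a half turn about z gives the same grasp; the last joint's range is limited). The gripper opens to 85 mm and grips with 20 to 120 N. Pads are 22 mm wide; open, the fingers measure 114 mm over their backs; the gripper's body (76 mm by 85 mm) begins 54 mm behind the grasp point. The pads swing forward as they close: fully open they stand 13 mm farther back than shut.
Start: joints at [1.043, 0.342, 1.524, -0, 1.275, -0.146], TCP at [0.196, 0.487, 0.256] pointing down, gripper open.
Joint ranges: [-2.53, 2.53], [-0.77, 2.02], [0.04, 2.7], [-1, 4.14], [0.28, 2.66], [-3.11, 3.11]. Speed limits (rad/s): [2.57, 2.57, 3.14, 3.14, 3.14, 3.14].

### API

Orientations are given as a unit quaternion [x, y, z, w].
In Python, from workcell import r, command_gripper, optics gives the robot as it stands. The module is installed in compiled form; this text tells all that it offers. Calls block until the motion is done:
- r.reach(position, orientation): joint-space move of the TCP to a pose.
- r.move_straight(position, orientation=None, speed=0.15, max_force=None): straight line of the TCP; orientation=None keeps the orientation; speed is the mean speed in m/s. With max_force (N) it stops when the force on the tool has changed by that much, and returns True; else False.
- r.movej(angles): joint-space move.
- command_gripper(opening, force=None): finger opening in m; force is the grip in N (None keeps the last); returns when the fingers have stopped.
- r.hold(seconds).
- r.solve_ik(position, orientation): joint angles nearest the present ones, or None.
- r.read_state(): the state.
- optics.get_image(name): name is "side" or "top" or "wrist"; returns (picture, depth): 400x640x3 uint8, red, green, blue; 400x640 float32, m along the optical axis (not along the pixel's ray), 0 where there is no reading.
- optics.camera_model(name): a dict with "K" (3x3 intrinsics, pixels), "R" (3x3) and "t" (3): a world point X has camera coordinates R X + t; the wrist camera has in their place "tool_from_camera" (4x4, takes a point from camera to tool coordinates, whose origin is the TCP and whose axes are the flange's). Camera axes: x right, y down, z forward; pixel columns grow to the right and rows downward; lengths in m; the calibration is good to about 2 mm. A picture is of the moment at which its call begins: read the wrist's pose just before it. camera_model takes no time and is no camera call.
A pose or a line that the arm cannot do raises r.PlanningError and nothing moves.
- r.finish_job(): hands the job in, once; it reports no verdict.
The state is a dict: "time_s": time; "joint_positions": joint angles; "dq": joint speeds; "tau": joint torques, N m; "eef_pos": TCP position; "eef_rot": TCP orientation; "contact_force": force on the tool from outside, world axes, zero at the start; "torque": the same for the moment, N m; "grip_width": finger opening in m.
Only numpy, scipy, OpenCV 4.12 (cv2) and the standard library are available. Lean on these libraries where they do the work, as an engineer would, in place of code of your own. Each camera call takes 0.05 s, during which the arm holds its last target.

## Working session

There is one attempt and no reset: what is moved stays moved. The work goes in short steps, each a Python script; the robot and the scene stay as the last script left them, time stands still between calls to the robot, and variables do not carry over. Pictures are saved under pics/ and viewed, and the job is handed in when it is done.

```bash
mkdir -p pics; ls
python3 - <<'E'
from workcell import r, command_gripper, optics
import cv2,numpy as np
s=r.read_state(); print(s)
for n in ["side","top"]:
    im,d=optics.get_image(n); cv2.imwrite(f"pics/{n}0.png",im[:,:,::-1]); np.savez(f"{n}0.npz",im=im,d=d)
    print(n,optics.camera_model(n))
print(optics.camera_model("wrist"), r.tip_extent)
E
```

```text
pics
{'time_s': 0.0, 'joint_positions': array([ 1.04298817e+00,  3.42747430e-01,  1.52504798e+00, -2.51775468e-05,
        1.27538812e+00, -1.46011863e-01]), 'dq': array([ 4.72587972e-05, -1.66565357e-03,  1.73071078e-03, -1.28057840e-03,
       -6.76904277e-04, -8.88089293e-04]), 'tau': array([-1.48819763e-03, -4.33680940e+01, -2.46006453e+01, -3.90552759e-04,
        7.90440186e-03, -1.58322729e-05]), 'eef_pos': array([0.1954104 , 0.48687588, 0.2556023 ]), 'eef_rot': array([ 1.89737134e-01,  9.81834603e-01, -7.54701213e-04, -2.51586897e-04]), 'contact_force': array([ 0.14094936,  0.67513867, -0.66467943]), 'torque': array([-0.02556915, -0.03178881, -0.03535563]), 'grip_width': 0.08538716745652151}
side {'K': array([[430.8919757 ,   0.        , 309.34246062],
       [  0.        , 430.8919757 , 202.56292901],
       [  0.        ,   0.        ,   1.        ]]), 'R': array([[ 0.96496936, -0.26168153,  0.01889206],
       [-0.14217416, -0.58207717, -0.80060769],
       [ 0.22050088,  0.76987593, -0.59889098]]), 't': array([-0.55214327,  0.22363777,  1.06170089])}
top {'K': array([[364
[... 173 characters left out ...]
99948254, -0.02394441],
       [-0.98391832,  0.02537966, -0.1768067 ],
       [ 0.17732291,  0.01976182, -0.9839543 ]]), 't': array([0.09450626, 0.57028315, 1.09949785])}
{'K': array([[303.36475852,   0.        , 319.05234601],
       [  0.        , 303.36475852, 200.367345  ],
       [  0.        ,   0.        ,   1.        ]]), 'tool_from_camera': array([[-1.57981220e-03, -9.53699272e-01, -3.00757713e-01,
         7.71971928e-02],
       [ 9.99998578e-01, -1.32942998e-03, -1.03715895e-03,
         3.96933302e-04],
       [ 5.89301416e-04, -3.00758924e-01,  9.53700017e-01,
        -1.18069140e-01],
       [ 0.00000000e+00,  0.00000000e+00,  0.00000000e+00,
         1.00000000e+00]])} 0.025
```

View pics/side0.png

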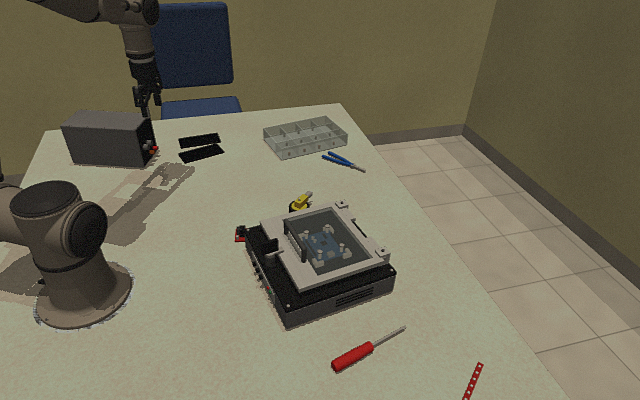

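View pics/top0.png

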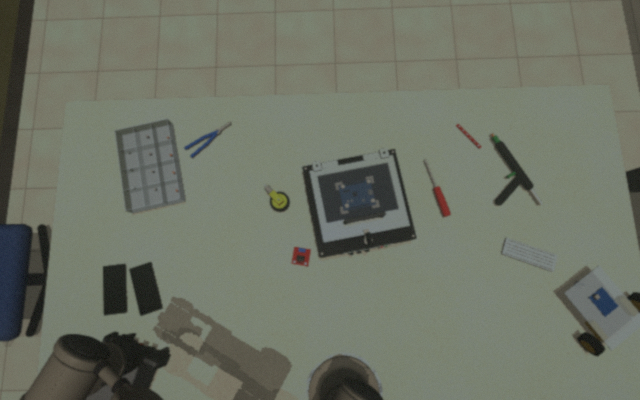

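The top view shows the fixture around (358,203), slightly yawed, with the latch near (367,240). The side view shows the gate at (325,245) and the latch at (270,250). Next I'll locate the fixture from depth.

```bash
cat > h.py <<'E'
from workcell import r, command_gripper, optics
import cv2,numpy as np
from scipy.spatial.transform import Rotation as Ro
def cloud(d,m):
    K=m["K"]; v,u=np.mgrid[:d.shape[0],:d.shape[1]]
    c=np.stack([(u-K[0,2])/K[0,0]*d,(v-K[1,2])/K[1,1]*d,d],-1)
    return (c-m["t"])@m["R"]
def wcloud(d,m,s):
    K=m["K"]; v,u=np.mgrid[:d.shape[0],:d.shape[1]]
    c=np.stack([(u-K[0,2])/K[0,0]*d,(v-K[1,2])/K[1,1]*d,d],-1)
    T=m["tool_from_camera"]; c=c@T[:3,:3].T+T[:3,3]
    return c@Ro.from_quat(s["eef_rot"]).as_matrix().T+s["eef_pos"]
E
python3 - <<'E'
from h import *
for n in ["top","side"]:
    z=np.load(n+"0.npz"); P=cloud(z["d"],optics.camera_model(n)); ok=z["d"]>0
    roi=ok&(P[...,0]>.3)&(P[...,0]<.8)&(np.abs(P[...,1])<.35)&(P[...,2]<.2)
    tb=ok&(np.abs(P[...,2])<.03)&(P[...,0]>.3)&(P[...,0]<.9)&(np.abs(P[...,1])<.5); print(n,"table z",np.median(P[tb][:,2]))
    for lo,hi in [(.055,.2),(.065,.085),(.097,.115),(.125,.2)]:
        Q=P[roi&(P[...,2]>lo)&(P[...,2]<hi)]
        if len(Q)<5: continue
        print(lo,hi,len(Q),cv2.minAreaRect(Q[:,:2].astype(np.float32)*1000), np.median(Q[:,2]), Q.mean(0))
E
```

```text
top table z -0.00010626878613733147
0.055 0.2 9041 ((561.4758911132812, -15.2032470703125), (292.6357727050781, 393.75531005859375), 9.915131568908691) 0.10298449014813765 [ 0.56258039 -0.05846229  0.09788543]
0.065 0.085 2265 ((570.68359375, -61.22265625), (290.3975830078125, 300.4805603027344), 9.646971702575684) 0.07467640780702561 [ 0.51748832 -0.05577651  0.07465755]
0.097 0.115 6445 ((574.2376708984375, -60.53355407714844), (276.778564453125, 260.4748229980469), 9.796380996704102) 0.10415983317104553 [ 0.58201813 -0.05898936  0.10426996]
0.125 0.2 250 ((493.8855895996094, -63.19349670410156), (102.00070190429688, 109.41624450683594), 66.102294921875) 0.14927233477654225 [ 0.49277742 -0.07291695  0.14838801]
side table z -0.000795179446918122
0.055 0.2 10724 ((570.6301879882812, -62.072906494140625), (292.19891357421875, 301.83428955078125), 9.55092716217041) 0.10214987284892256 [ 0.56260081 -0.10025489  0.09500971]
0.065 0.085 2988 ((571.5086669921875, -61.92510986328125), (290.41729736328125, 301.83428955078125), 9.55092716217041) 0.07405414496963887 [ 0.5311577  -0.1459948   0.07383315]
0.097 0.115 6612 ((571.939697265625, -60.52232360839844), (284.7613830566406, 265.25262451171875), 9.444986343383789) 0.10361272650125015 [ 0.58386227 -0.07431198  0.10380518]
0.125 0.2 399 ((494.4959716796875, -66.14901733398438), (101.07546997070312, 110.17375946044922), 65.63900756835938) 0.14678425033968096 [ 0.48489197 -0.08251628  0.14316617]
```

```bash
cat >> h.py <<'E'
YAW=np.deg2rad(9.6); FO=np.array([.571,-.0615,0]); RF=Ro.from_euler('z',YAW).as_matrix()
def f2w(p): return FO+RF@np.asarray(p,float)
def w2f(P): return (P-FO)@RF
def toolq(psi,tilt=0):
    """tool down; tool y at fixture-yaw angle psi (world yaw=YAW+psi); tilt about fixture y"""
    y=np.array([np.cos(psi),np.sin(psi),0]); z=np.array([0,0,-1.]); x=np.cross(y,z)
    M=RF@Ro.from_euler('y',tilt).as_matrix()@np.stack([x,y,z],1)
    return Ro.from_matrix(M).as_quat()
E
python3 - <<'E'
from h import *
for n in ["top","side"]:
    z=np.load(n+"0.npz"); P=w2f(cloud(z["d"],optics.camera_model(n)))*1000
    m=(z["d"]>0)&(np.hypot(P[...,0]+125,P[...,1])<40)&(P[...,2]>110)
    Q=P[m]; W=Q[Q[:,2]>135]; print(n,len(W),W.mean(0),cv2.minAreaRect(W[:,:2].astype(np.float32)))
    m=(z["d"]>0)&(np.hypot(P[...,0]+60,P[...,1]/4)<25)&(P[...,2]>135);B=P[m]; print("bar",len(B),B.mean(0),cv2.minAreaRect(B[:,:2].astype(np.float32)))
# candidate poses
for psi in [np.pi/2,-np.pi/2]:
  for h in [.32,.1285+.012]:
    for lat in [.2,1.45]:
        q=r.solve_ik(f2w([-.125,0,h]),toolq(psi+lat)); print(psi,h,lat,None if q is None else q.round(2))
R=np.hypot(185,46)/1000; a0=np.arctan2(46,185)
for psi in [0,np.pi]:
  for th in [0,20,40,60]:
    for k in [0,.25,.5]:
      t=np.deg2rad(th); b=np.array([.125-R*np.cos(a0+t),0,.1+R*np.sin(a0+t)])
      qq=toolq(psi,k*t); q=r.solve_ik(f2w(b)-.006*Ro.from_quat(qq).as_matrix()[:,2],qq); print(psi,th,k,None if q is None else q.round(2))
E
```

```text
top 62 [-125.77299689    1.30540469  146.75378471] ((-125.74700927734375, 0.9123668670654297), (43.25811767578125, 10.159908294677734), 0.6271867752075195)
bar 178 [-60.94063568   1.79917433 149.93823513] ((-60.46341323852539, 1.3571243286132812), (120.29512786865234, 12.153607368469238), 89.90363311767578)
side 115 [-125.31713452   -2.15529873  143.65639916] ((-124.8871841430664, -0.4871969223022461), (42.13420867919922, 12.04329776763916), 2.631598949432373)
bar 198 [-60.59087945  -7.80305642 148.58070357] ((-59.32491683959961, -1.3651008605957031), (12.722000122070312, 120.83506774902344), 0.011406012810766697)
1.5707963267948966 0.32 0.2 [-0.35  0.17  1.58 -0.    1.39 -2.29]
1.5707963267948966 0.32 1.45 [-0.35  0.17  1.58 -0.    1.39  2.74]
1.5707963267948966 0.1405 0.2 [-0.35  0.36  1.87 -0.    0.91 -2.29]
1.5707963267948966 0.1405 1.45 [-0.35  0.36  1.87 -0.    0.91  2.74]
-1.5707963267948966 0.32 0.2 [-0.35  0.17  1.58 -0.    1.39  0.85]
-1.5707963267948966 0.32 1.45 [-0.35  0.17  1.58 -0.    1.39 -0.4 ]
-1.5707963267948966 0.1405 0.2 [-0.35  0.36  1.87 -0.    0.91  0.85]
-1.5
[... 671 characters left out ...]
1.01  2.69]
3.141592653589793 0 0.25 [-0.29  0.44  1.69 -0.    1.01  2.69]
3.141592653589793 0 0.5 [-0.29  0.44  1.69 -0.    1.01  2.69]
3.141592653589793 20 0 [-0.27  0.41  1.54 -0.    1.19  2.71]
3.141592653589793 20 0.25 [-0.25  0.46  1.47 -0.04  1.29  2.74]
3.141592653589793 20 0.5 [-0.23  0.5   1.41 -0.07  1.39  2.76]
3.141592653589793 40 0 [-0.23  0.45  1.34 -0.    1.35  2.74]
3.141592653589793 40 0.25 [-0.2   0.55  1.19 -0.06  1.56  2.78]
3.141592653589793 40 0.5 [-0.17  0.66  1.04 -0.12  1.78  2.8 ]
3.141592653589793 60 0 [-0.2   0.55  1.1  -0.    1.49  2.78]
3.141592653589793 60 0.25 [-0.16  0.72  0.82 -0.09  1.85  2.8 ]
3.141592653589793 60 0.5 [-0.13  0.92  0.51 -0.18  2.21  2.77]
```

The latch is nearly at 0 (about 0.02 rad), and both clouds agree on the fixture pose. Next: move above the latch and check with the wrist camera.

Run:
```python
from h import *
q=toolq(-np.pi/2+.02)
r.reach(f2w([-.125,0,.30]),q)
command_gripper(.045)
s=r.read_state(); im,d=optics.get_image("wrist"); cv2.imwrite("pics/w1.png",im[:,:,::-1])
P=w2f(wcloud(d,optics.camera_model("wrist"),s))*1000; ok=d>0
m=ok&(np.hypot(P[...,0]+125,P[...,1])<40)&(P[...,2]>138)&(P[...,2]<160);W=P[m]; print(len(W),W.mean(0),cv2.minAreaRect(W[:,:2].astype(np.float32)))
m=ok&(np.hypot(P[...,0]+60,P[...,1]/4)<25)&(P[...,2]>140)&(P[...,2]<160);B=P[m]; print("bar",len(B),B.mean(0),cv2.minAreaRect(B[:,:2].astype(np.float32)))
print(s["time_s"],s["contact_force"],w2f(s["eef_pos"]))
```

```text
502 [-122.87859055    0.70196853  148.10287668] ((-124.40139770507812, 0.5526385307312012), (43.546382904052734, 9.452527046203613), 0.876326322555542)
bar 1979 [-59.56348861   0.8852516  151.17897107] ((-59.85206985473633, 0.9333648681640625), (120.23258209228516, 12.080266952514648), 89.93623352050781)
2.8083 [-0.13646532 -0.01477939 -0.00654228] [-1.24964788e-01  7.37381684e-05  2.99993311e-01]
```

View pics/w1.png

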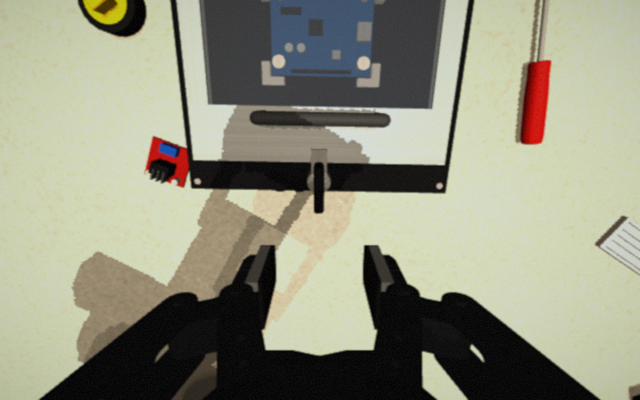

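The wrist image shows the wing at (319,187), centred and aligned between the jaws, with the bar at (320,119). Now descend, grip and turn the latch.

Run:
```python
from h import *
q=toolq(-np.pi/2+.015)
st=r.move_straight(f2w([-.125,.0005,.1405]),q,speed=.12,max_force=15); s=r.read_state(); print(st,w2f(s["eef_pos"]),s["time_s"],s["contact_force"])
if not st:
    command_gripper(.0,force=30); s=r.read_state(); print("grip",s["grip_width"],s["contact_force"],s["torque"])
    j0=np.array(s["joint_positions"])
    for k in range(1,6):
        j=j0.copy(); j[5]-=1.43*k/5; r.movej(j); s=r.read_state(); print(k,s["joint_positions"][5]-j0[5],s["contact_force"].round(1),s["torque"].round(2),w2f(s["eef_pos"]).round(4),s["time_s"])
    im,d=optics.get_image("side"); cv2.imwrite("pics/s2.png",im[120:330,180:460,::-1].repeat(2,0).repeat(2,1))
```

```text
False [-0.12466559  0.00033356  0.14103284] 4.3417 [ 0.20372482 -0.0911624  -0.07954735]
grip 0.00955345684640516 [-1.11966866  2.70283676  5.55753998] [ 0.32694041  0.16107841 -0.03314256]
1 -0.2820561902592471 [-0.4  0.1  0.9] [ 0.09 -0.01  0.05] [-0.1248  0.0006  0.1409] 5.1167
2 -0.5659978586104741 [0.  1.  1.8] [ 0.06 -0.03  0.06] [-0.1248  0.0005  0.1409] 5.4917
3 -0.8512071712149081 [ 0.  -0.2  1.3] [-0.01 -0.07  0.06] [-0.1248  0.0005  0.1409] 5.8667
4 -1.136886641261749 [ 0.7 -0.1  0.7] [-0.07 -0.24  0.13] [-0.1247  0.0005  0.1409] 6.2417
5 -1.4228280521340169 [ 1.8 -0.6  0.4] [-0.13 -0.35  0.02] [-0.1246  0.0005  0.1409] 6.6167
```

View pics/s2.png

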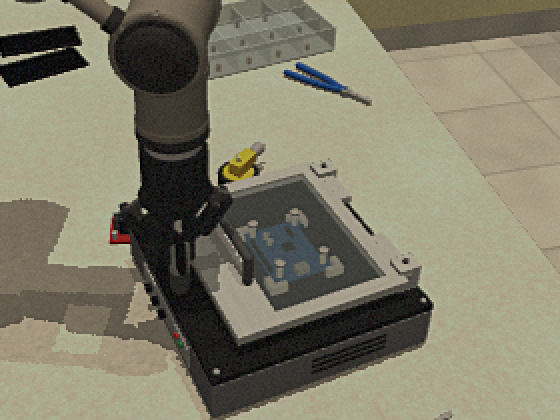

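The tongue turned with the gripper, and the torques stayed small. Next: release with a small opening, go up and verify.

Run:
```python
from h import *
command_gripper(.026); s=r.read_state(); print(s["grip_width"],s["contact_force"])
r.move_straight(f2w([-.125,.0005,.27]),speed=.15)
s=r.read_state(); im,d=optics.get_image("wrist"); cv2.imwrite("pics/w3.png",im[:,:,::-1])
P=w2f(wcloud(d,optics.camera_model("wrist"),s))*1000
print(s["time_s"],s["contact_force"])
r.reach(f2w([-.06,.0007,.27]),toolq(0)); command_gripper(.06)
s=r.read_state(); im,d=optics.get_image("wrist"); cv2.imwrite("pics/w4.png",im[:,:,::-1]); print(s["time_s"])
im,d=optics.get_image("top"); P=w2f(cloud(d,optics.camera_model("top")))*1000
cv2.imwrite("pics/t4.png",im[130:280,270:450,::-1].repeat(4,0).repeat(4,1))
```

```text
0.026260126937394122 [0.38116212 0.73221451 1.12965476]
7.9833 [ 1.28403678  0.50649907 -0.04258193]
8.825
```

View pics/w3.png

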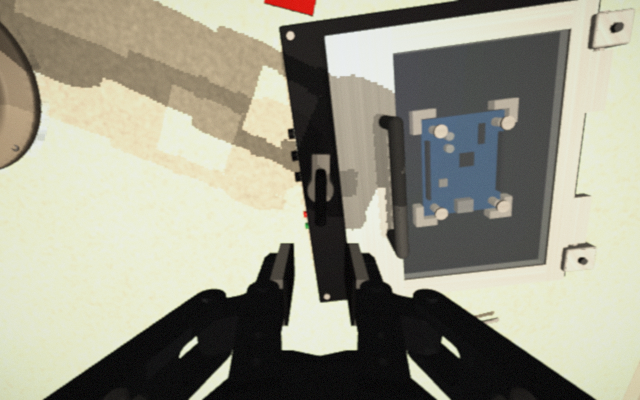

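View pics/w4.png

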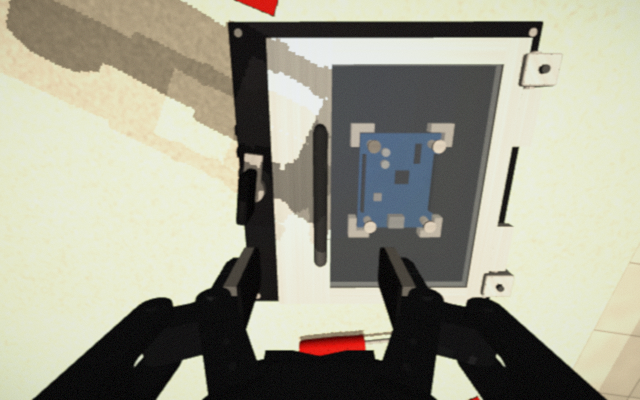

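The wrist images show the tongue and wing now parallel to the front edge and clear of the gate, at (320,190) and (250,190). The bar at (320,195) is centred between the jaws. Next: grasp the bar and start lifting.

```bash
cat >> h.py <<'E'
RB=np.hypot(.185,.046); A0=np.arctan2(.046,.185); K=.4
def barpose(deg,off=.009,dx=0,dz=0):
    t=np.deg2rad(deg); b=np.array([.125-RB*np.cos(A0+t)+dx,.0007,.1+RB*np.sin(A0+t)+dz])
    q=toolq(0,K*t); return f2w(b)-off*Ro.from_quat(q).as_matrix()[:,2],q
def st():
    s=r.read_state(); F=RF.T@s["contact_force"]
    return f'{s["time_s"]:.2f} F(fix) {F.round(1)} M {s["torque"].round(2)} tcp {(w2f(s["eef_pos"])*1000).round(1)} grip {s["grip_width"]:.4f}'
E
python3 - <<'E'
from h import *
command_gripper(.042)
p,q=barpose(0)
b=r.move_straight(p,q,speed=.12,max_force=12); print(b,st())
if not b:
    command_gripper(0,force=40); print(st())
    for a in (3,6,10,15):
        p,q=barpose(a); b=r.move_straight(p,q,speed=.05,max_force=25); print(a,b,st())
        if b: break
    im,d=optics.get_image("side"); cv2.imwrite("pics/s5.png",im[120:330,180:460,::-1].repeat(2,0).repeat(2,1))
E
```

```text
False 10.35 F(fix) [-0.5  0.1  0.2] M [0.04 0.01 0.06] tcp [-59.6   0.5 155.6] grip 0.0422
10.73 F(fix) [-0.3  0.6  4.5] M [0.1  0.01 0.02] tcp [-59.6   0.6 155.7] grip 0.0107
3 False 11.08 F(fix) [ 2.6 -1.8 -7.9] M [-0.24 -0.48  0.03] tcp [-57.2   0.6 163.8] grip 0.0106
6 False 11.43 F(fix) [ 2.2 -2.9 -9.2] M [-0.38 -0.41 -0.01] tcp [-54.    0.6 173.4] grip 0.0103
10 False 11.85 F(fix) [ 2.6 -3.1 -8.4] M [-0.43 -0.37  0.08] tcp [-48.8   0.6 185.9] grip 0.0104
15 False 12.33 F(fix) [-0.2 -3.5 -8.2] M [-0.55 -0.09  0.05] tcp [-41.4   0.7 200.8] grip 0.0106
```

View pics/s5.png

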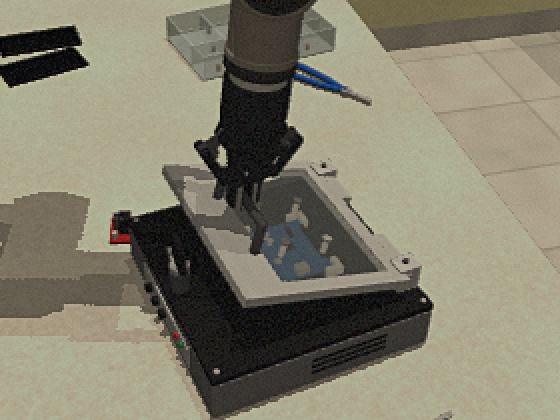

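The gate is rising with the grip, and forces are about 8 N (the gate's weight). Continuing up.

Run:
```python
from h import *
for a in (20,25,30,35,40,45,50,55,58):
    p,q=barpose(a); b=r.move_straight(p,q,speed=.06,max_force=20); print(a,b,st())
    if b: break
im,d=optics.get_image("side"); cv2.imwrite("pics/s6.png",im[60:330,180:460,::-1].repeat(2,0).repeat(2,1))
np.savez("s6.npz",d=d,im=im)
im,d=optics.get_image("top"); np.savez("t6.npz",d=d,im=im)
cv2.imwrite("pics/t6.png",im[130:280,250:450,::-1].repeat(4,0).repeat(4,1))
```

```text
20 False 12.82 F(fix) [-3.8 -3.4 -5.3] M [-0.59  0.33  0.07] tcp [-32.5   0.6 215.3] grip 0.0103
25 False 13.25 F(fix) [-5.3 -3.9 -3.4] M [-0.61  0.72  0.13] tcp [-22.5   0.7 228.7] grip 0.0102
30 False 13.68 F(fix) [-7.7 -2.6 -2.4] M [-0.61  0.99  0.12] tcp [-11.4   0.7 241.2] grip 0.0104
35 False 14.12 F(fix) [-7.4 -2.3  1.4] M [-0.59  1.11  0.05] tcp [  0.9   0.7 253.1] grip 0.0107
40 False 14.55 F(fix) [-8.3 -2.2  2.6] M [-0.56  1.37  0.14] tcp [ 14.2   0.7 263.7] grip 0.0105
45 False 14.98 F(fix) [-8.  -1.6  3.5] M [-0.55  1.62  0.14] tcp [ 28.3   0.7 273.2] grip 0.0103
50 False 15.42 F(fix) [-10.1  -1.6   6.8] M [-0.53  1.52  0.11] tcp [ 43.4   0.7 281.7] grip 0.0104
55 False 15.85 F(fix) [-7.9 -1.2  6.9] M [-0.52  1.74  0.13] tcp [ 59.    0.7 288.5] grip 0.0101
58 False 16.17 F(fix) [-7.5 -2.   8.6] M [-0.5   1.67  0.12] tcp [ 68.7   0.7 292.1] grip 0.0103
```

View pics/s6.png

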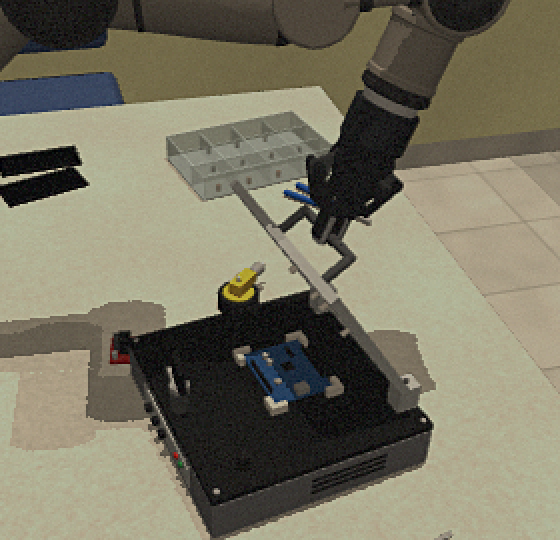

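View pics/t6.png

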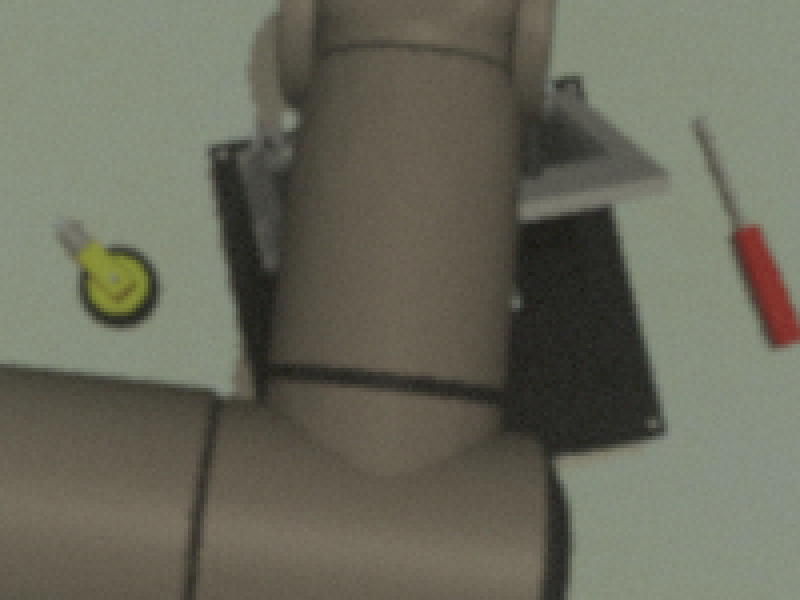

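The side view shows the gate up, held by the bar at about (330,240), with the board still in its nest at (290,370) and the latch clear. Next: move to 60° and measure the angle from depth.

```bash
cat > meas.py <<'E'
from h import *
def meas():
  for n in ["side","top","wrist"]:
    s=r.read_state(); im,d=optics.get_image(n)
    m=optics.camera_model(n); P=(wcloud(d,m,s) if n=="wrist" else cloud(d,m)); P=w2f(P)*1000
    t=np.deg2rad(60); g=np.stack([-(P[...,0]-125)*np.cos(t)+(P[...,2]-100)*np.sin(t),(P[...,0]-125)*np.sin(t)+(P[...,2]-100)*np.cos(t)],-1) # along, normal
    sel=(d>0)&(g[...,0]>15)&(g[...,0]<226)&(np.abs(g[...,1])<22)&(np.abs(P[...,1])<126)&(np.abs(P[...,1])>62)
    G=g[sel]
    for lo,hi,nm in [(-22,0,"under"),(0,22,"upper")]:
        H=G[(G[:,1]>lo)&(G[:,1]<hi)]
        if len(H)<60: continue
        best=None; rng=np.random.default_rng(0)
        for _ in range(300):
            a,b=H[rng.choice(len(H),2,False)]
            if abs(a[0]-b[0])<40: continue
            k=(b[1]-a[1])/(b[0]-a[0]); i=np.abs(H[:,1]-a[1]-k*(H[:,0]-a[0]))<1.5
            if best is None or i.sum()>best.sum(): best=i
        k,c=np.polyfit(H[best][:,0],H[best][:,1],1); print(n,nm,len(H),best.sum(),"angle",60+np.rad2deg(np.arctan(k)),"off",round(c,2), "span",np.ptp(H[best][:,0]).round())
E
python3 - <<'E'
from meas import *
p,q=barpose(60); print(r.move_straight(p,q,speed=.05,max_force=20)); r.hold(.5); print(st()); meas(); print(st())
E
```

```text
False
17.05 F(fix) [-7.4 -2.   8. ] M [-0.47  1.53  0.13] tcp [ 75.1   0.7 294.2] grip 0.0104
side under 178 146 angle 58.810650485974 off -4.33 span 210.0
top upper 552 383 angle 60.34589558297191 off 1.22 span 199.0
wrist under 151 151 angle 59.86995510349011 off 0.12 span 49.0
wrist upper 34805 25590 angle 60.34123787889935 off 1.81 span 199.0
17.20 F(fix) [-6.7 -1.1  8.5] M [-0.47  1.48  0.1 ] tcp [ 75.1   0.7 294.2] grip 0.0102
```

Run:
```python
from h import *
t=np.deg2rad(60)
for n in ["wrist","top","side"]:
    s=r.read_state(); im,d=optics.get_image(n); m=optics.camera_model(n)
    P=w2f(wcloud(d,m,s) if n=="wrist" else cloud(d,m))*1000
    if n!="top": cv2.imwrite(f"pics/{n}8.png",im[:,:,::-1])
    A=-(P[...,0]-125)*np.cos(t)+(P[...,2]-100)*np.sin(t); N=(P[...,0]-125)*np.sin(t)+(P[...,2]-100)*np.cos(t)
    # along-profile of normal in sub-bands of y
    for y0,y1 in [(-128,-112),(-60,-40),(40,60),(112,128)]:
        b=(d>0)&(P[...,1]>y0)&(P[...,1]<y1)&(np.abs(N)<15)
        print(n,y0,[(a,int(k.sum()),round(float(np.median(N[k])),1)) for a in range(10,235,25) for k in [b&(A>=a)&(A<a+20)] if k.sum()>8])
```

```text
wrist -128 []
wrist -60 [(10, 292, 6.2), (35, 270, 3.0), (60, 280, 2.6), (85, 362, 2.1), (110, 58, 1.8), (210, 48, 2.8)]
wrist 40 [(10, 403, 6.2), (35, 380, 3.0), (60, 440, 2.7), (85, 536, 2.1), (110, 643, 1.7), (135, 554, 1.5), (160, 226, 1.5), (185, 1351, 3.5), (210, 1811, 3.0)]
wrist 112 [(10, 341, 6.4), (35, 408, 5.9), (60, 483, 5.5), (85, 597, 5.1), (110, 750, 4.6), (135, 946, 4.2), (160, 1180, 3.8), (185, 1147, 3.4), (210, 1036, 3.0)]
top -128 [(10, 11, 5.4), (35, 11, 5.2), (60, 10, 4.2), (85, 10, 4.1), (110, 11, 3.7), (135, 11, 3.2), (160, 15, 3.2), (185, 15, 2.7), (210, 30, 1.5)]
top -60 [(185, 39, 3.6), (210, 36, 1.4)]
top 40 []
top 112 [(10, 11, 5.7), (35, 10, 5.0), (60, 11, 4.2), (85, 12, 4.3), (110, 11, 3.6), (135, 13, 3.4), (160, 14, 2.8), (185, 12, 2.6), (210, 14, 1.3)]
side -128 [(210, 40, -3.2)]
side -60 [(10, 9, -5.0), (60, 14, -7.4), (135, 9, -10.2), (185, 16, 10.2), (210, 35, -4.1)]
side 40 [(10, 9, -5.2), (185, 13, 11.3), (210, 29, -2.8)]
side 112 [(210, 16, -4.2)]
```

View pics/wrist8.png

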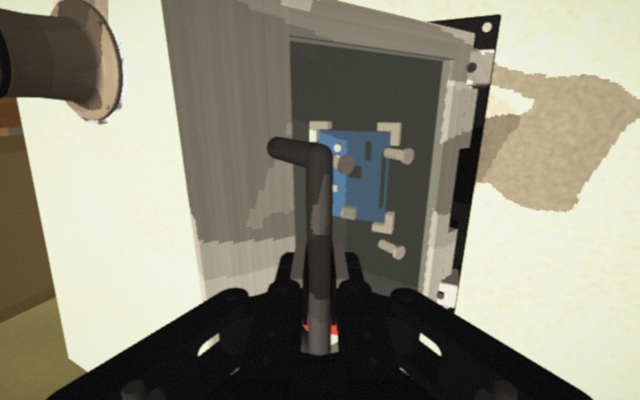

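View pics/side8.png

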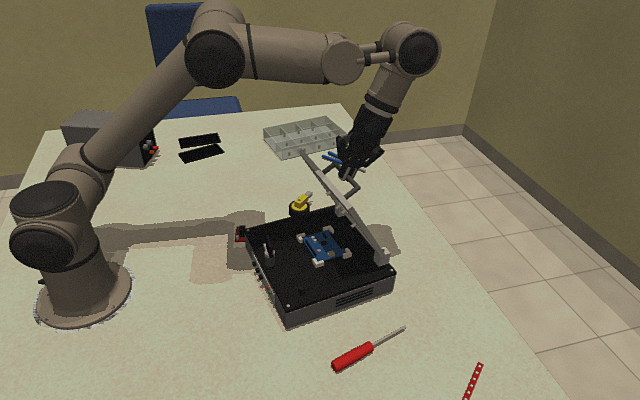

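The side-frame profile in both the wrist and top views puts the gate at about 59.0°. Correcting by 1°.

Run:
```python
from h import *
p,q=barpose(61.1); print(r.move_straight(p,q,speed=.03,max_force=20)); r.hold(.7); print(st())
t=np.deg2rad(60)
for n in ["wrist","top"]:
    s=r.read_state(); im,d=optics.get_image(n); m=optics.camera_model(n)
    P=w2f(wcloud(d,m,s) if n=="wrist" else cloud(d,m))*1000
    A=-(P[...,0]-125)*np.cos(t)+(P[...,2]-100)*np.sin(t); N=(P[...,0]-125)*np.sin(t)+(P[...,2]-100)*np.cos(t)
    for y0,y1 in [(-128,-112),(112,128)]:
        b=(d>0)&(P[...,1]>y0)&(P[...,1]<y1)&(np.abs(N)<15)
        v=[(a+10,float(np.median(N[k]))) for a in range(10,210,20) for k in [b&(A>=a)&(A<a+20)] if k.sum()>7]
        if len(v)>5: v=np.array(v); k,c=np.polyfit(v[:,0],v[:,1],1); print(n,y0,60+np.rad2deg(np.arctan(k)),c)
# board + latch via side
im,d=optics.get_image("side"); P=w2f(cloud(d,optics.camera_model("side")))*1000
B=(im[...,2].astype(int)>im[...,0]+25)&(np.abs(P[...,0])<120)&(np.abs(P[...,1])<100)&(P[...,2]>75)&(P[...,2]<95)
print("board",B.sum(),np.median(P[B],0),cv2.minAreaRect(P[B][:,:2].astype(np.float32)))
W=P[(d>0)&(np.hypot(P[...,0]+125,P[...,1])<30)&(P[...,2]>130)&(P[...,2]<155)]; print("latch wing",cv2.minAreaRect(W[:,:2].astype(np.float32)))
for _ in range(4): r.hold(.4); print(st())
```

```text
False
18.32 F(fix) [-7.1 -2.   8.7] M [-0.45  1.6   0.14] tcp [ 78.7   0.7 295.2] grip 0.0101
wrist 112 60.10634137934598 6.685844258138581
top -128 60.16948588990905 5.6984976060751675
top 112 60.21425737522724 5.477286312911206
board 602 [17.41836863 -3.59151556 81.29083593] ((21.18450164794922, 0.4720001220703125), (101.65717315673828, 82.4039535522461), 89.26547241210938)
latch wing ((-124.66455078125, -1.1184444427490234), (46.81169128417969, 9.743918418884277), 80.99547576904297)
18.88 F(fix) [-8.1 -2.2  9. ] M [-0.53  1.61  0.09] tcp [ 78.6   0.7 295.2] grip 0.0102
19.27 F(fix) [-6.2 -1.2  9.3] M [-0.42  1.63  0.15] tcp [ 78.6   0.7 295.2] grip 0.0099
19.68 F(fix) [-7.  -2.7  8.3] M [-0.53  1.61  0.12] tcp [ 78.7   0.7 295.2] grip 0.0104
20.07 F(fix) [-6.8 -1.7  8.6] M [-0.49  1.56  0.15] tcp [ 78.7   0.7 295.2] grip 0.0104
```

The gate measures 60.1–60.2° and is steady, the latch is at about 1.41 rad, and the board lies level in its nest. Handing in.

Run:
```python
from h import *
r.finish_job(); print(st())
```

```text
the job is handed in; nothing more can be done
the job is handed in; nothing more can be done
```

The tester is open: the gate is held at about 60° and the board is still in its nest, so you can reach in. I handed the job in at about 20 s of robot time, with the arm still gripping the lifting bar at 40 N.

- **Latch:** I turned it from about 0.02 to about 1.43 rad. A later depth image gave about 1.41 rad, which is past the 1.2 rad needed to clear the gate.
- **Gate angle:** The first stop came out about 1° low, so I raised it slightly. The last depth checks gave 60.1° from the wrist camera and 60.2° from the top camera. A rough early side-camera fit read 58.8° before that correction. It used few points, and I did not repeat it afterwards.
- **Steadiness:** The arm's position stayed within 0.1 mm over the last 1.8 s. The force on the tool is about 11 N, more than the 2.5 N needed to hold the gate, so the grip is slightly strained. It stayed constant and well under the limits.
- **Board and bench:** The board is level in its nest. I did not measure the gear motor, driver module or screwdriver again, but they look undisturbed in the later pictures, and the arm never came near them.

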